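Hold a porcelain glaze tile in the translucency lamp's beam

ROBOT

A 7-joint arm with a two-finger parallel gripper is mounted at the origin on the work surface. World frame = base frame: x ahead of the robot, y to its left, z up, the work surface at z = 0. Lengths are in m, angles in rad, forces in N, time in s.
With the tool pointing down it reaches from about 0.4 to 0.85 m from the base axis. Payload 4.5 kg.
Tool frame: the origin (TCP) lies at the very end of the fingers, on their centre line; the grasp point (between the pads) lies 19 mm behind it (r.pinch_z is the distance from the TCP to the grasp point, in m); z points along the fingers, y is the line along which they close (so a half turn about z gives the same grasp; the last joint's range is limited). The gripper opens to 88 mm and grips with 3 to 60 N. Pads are 18 mm wide; open, the fingers measure 123 mm over their backs; the gripper's body (75 mm by 187 mm) begins 45 mm behind the grasp point.
Start: joints at [-1.185, 0.689, -0.195, 1.565, 0.157, 0.902, -0.215], TCP at [0.215, 0.587, 0.239] pointing down, gripper open.
Joint ranges: [-3.01, 3.01], [-0.46, 2.08], [-1.47, 1.51], [0.13, 2.56], [-1, 4.14], [0.04, 2.09], [-2.66, 2.66]. Speed limits (rad/s): [2.57, 2.57, 3.14, 3.14, 3.14, 3.14, 3.14].

INTERFACE

Orientations are given as a unit quaternion [x, y, z, w].
In Python, from plant import r, cams gives the robot as it stands.
- The arm moves only by the shell command python3 -m pendant 'ROWS' [FORCE]. ROWS is JSON, a list of rows, each a list of 3 entries, a list of its own where there are three numbers: the closure, from -1 (fully open) to 1 (shut), then the shift along the tool's x, y, z in mm, then the turn, a rotation vector about the tool's x, y, z in degrees. A call has 1 to 8 rows; each row shifts and turns the commanded pose from where the row before left it, along the tool's axes as they then stand; what a row does not reach is not made up. A row lasts 1/8 s, in which the tool goes at most 62.5 mm and 10.7 degrees, less where a joint would pass 70% of its speed; a pose out of reach is approached as far as the arm can. A call with a gripper value outside its range is refused whole. The fingers move at their own pace and stop on an object; FORCE is the grip in N (left out, the last holds). Time passes only in rows, so rows that do not move let the fingers close. It gives the time, the measured TCP pose, the force, the opening and the grip force at its end, in the units of the state.
- r.get_state(): the state, without advancing time (a new reading comes with each control period).
- cams.snapshot(name): name is "side" or "top"; returns a dict with "img" (384x512x3 uint8, red, green, blue), "camera_matrix" (3x3 intrinsics, pixels), "camera_from_world" (4x4, takes a point from world to camera coordinates). Camera axes: x right, y up, looking along -z (the intrinsics and any distortion apply to the point x, -y, -z); pixel columns grow to the right and rows downward; lengths in m; the calibration is good to about 2 mm. A picture is of the moment at which its call begins. There is no depth.
- r.finish_job(): hands the job in; it is judged then, once.
The state is a dict: "clock": time; "q": joint angles; "qd": joint speeds; "joint_torque": joint torques, N m; "tool_pos": TCP position; "eef_rot": TCP orientation; "contact_force": force on the tool from outside, world axes, zero at the start; "moment": the same for the moment, N m; "opening": opening from 0.0 (shut) to 1.0 (fully open); "finger_force": force on a finger pad.
Only numpy, scipy, OpenCV 4.12 (cv2) and the standard library are available. Lean on these libraries where they do the work, as an engineer would, in place of code of your own. Each camera call takes 0.05 s, during which the arm holds its last target. There are 200 camera calls.

TASK

Measure how much light the pale green test tile lets through: slide the lamp along the bench, without lifting it, into its blue tape outline so that it shines square at the light meter, and then pick up the green tile by its two bare side edges only, never touching the glaze. Finish holding the tile still and upright in the light path, clear of lamp and meter, with the middle of its pane in the middle of the beam, half-way between lamp and sensor, and its glazed faces square to the beam; your program ends while still holding it there. Leave the other tiles and everything else standing about where it is.

Things in the scene. Friction and masses are not known exactly. Their poses are not given: they have to be found in the camera images.
- lamp: cordless spot lamp, loose, about 0.6 kg, steady if pushed low down. Origin: centre of its underside; x = the way it shines, z up. Grey housing 110 mm long (x), 90 wide (y), 46 high, centred on the origin; above it, on a yoke, a round head 56 mm across, axis 100 mm up, from x = 0 (back) to +80 mm (lit lens). Top 128 mm up; the yoke's knobs reach 42 mm to either side.
- lamp_back (a point): middle of the flat back face of the lamp's housing (x = -55 mm in the lamp's frame, 23 mm above the bench), the face to push on; between it and the head nothing stands above the 46 mm high housing but a 6 mm switch. Axes as the lamp's.
- meter: fixed light meter and the blue tape outline before it. Origin on the bench below the middle of the light path; x along the bench with the light, from lamp to meter, z up. White sensor disc facing -x at x = +60 mm, 100 mm up; yellow housing 66 mm wide (y), x = 87 to 115 mm, top 142 mm up; round foot, 84 mm across, about x = 110 mm. Cannot move.
- lamp_spot (a point): centre of the blue tape outline on the bench, where the lamp's origin belongs (140 mm to the -x side of the meter body's origin; axes as the meter's). The inner edge of the 12 mm wide tape lies 6 mm outside the housing all round; flat, nothing to bump on. The lamp starts 60 to 120 mm further out (-x), up to 20 mm to one side and 0.2 rad askew.
- beam_mid (a point): middle of the light path, 100 mm above the bench, half-way between the sensor (60 mm away at +x) and the lens of the lamp once it is in place (60 mm away at -x); x = the direction of the light, z up. The middle of the green tile's pane belongs here.
- green_tile_mid (a point): middle of the pane of the pale green test tile, 37 mm above its underside; x square to the glazed faces, y along its width, z up. Porcelain, 65 g, an upside-down T: pane 44 mm wide (y), 66 high, 8 thick (x); foot 44 wide, 32 deep (x), 8 thick. Glaze coats both broad faces, up to 3 mm from the side edges; these are bare, flat, 44 mm apart: grip here.
- brown_tile_mid (a point): brown test tile of the same shape as the green one, 44 mm wide, a bystander; the point is the middle of its pane, 37 mm above its underside
- blue_tile_mid (a point): blue test tile of the same shape as the green one, 44 mm wide, a bystander; the point is the middle of its pane, 37 mm above its underside
- ware_board: plywood board under the tiles, 235 mm (x) by 120 mm (y) by 12 mm thick; origin at the centre of its underside. It does not move. The green, brown and blue tile stand on it in any order, 70 mm apart, one behind the other, each on its own foot.
- glaze_jar: glass jar with white lid, 64 mm in diameter, 75 mm high; origin at the centre of its underside; bystander
- bowl: small clay bowl, 84 mm in diameter, 42 mm high; origin at the centre of its underside; bystander
- moon_vase: round grey clay vase, 116 mm in diameter, 114 mm high; origin at the centre of its underside; bystander
- spray: spray bottle with a pink trigger head, 74 mm in diameter, 193 mm high; origin at the centre of its underside; bystander
- brush: brush lying on the bench, 200 mm long; bystander
Mind the look-alikes: they are no part of the job. What is shaped like the lamp but purple or yellow is not meant.

How it is judged:
By the outcome, as a careful person would: the job done as asked, in the order asked, and still so for the second after the job is handed in, while the arm keeps its last pose, push and grip.
It also fails if it takes over 66 s, if anything falls off the work surface, if the arm or the gripper's body presses on something with over 40 N, if the wrist force passes 120 N, or if a joint passes its speed limit or range.

## Working session

There is one attempt and no reset: what is moved stays moved. The work goes in short steps, Python scripts to look and compute and a shell command to move; the robot and the scene stay as the last step left them, time stands still between calls to the robot, and variables do not carry over. Pictures are saved under pics/ and viewed, at most 10 in all, crops included, and the job is handed in when it is done.

```bash
mkdir -p pics; ls; python3 - <<'E'
from plant import r,cams
import cv2,numpy as np
s=r.get_state();print({k:np.round(v,3).tolist() for k,v in s.items()})
for n in("side","top"):
    d=cams.snapshot(n);cv2.imwrite(f"pics/{n}1.png",d["img"][:,:,::-1]);np.savez(f"pics/{n}1.npz",**d)
    print(n,{k:(np.round(v,3).tolist() if k!="img" else 0) for k,v in d.items()})
E
```

```text
pics
{'clock': 0.0, 'q': [-1.185, 0.69, -0.195, 1.566, 0.157, 0.902, -0.215], 'qd': [0.0, -0.0, -0.002, -0.0, -0.002, 0.001, -0.001], 'joint_torque': [-0.0, -52.758, -1.267, -15.344, -0.053, 0.006, 0.0], 'tool_pos': [0.215, 0.586, 0.238], 'eef_rot': [0.175, 0.985, -0.001, -0.0], 'contact_force': [-0.26, -0.723, 0.955], 'moment': [-0.028, 0.056, -0.015], 'finger_force': 0.0, 'opening': 1.005}
side {'img': 0, 'camera_matrix': [[347.178, 0.0, 255.184], [0.0, 347.178, 188.709], [0.0, 0.0, 1.0]], 'camera_from_world': [[0.956, -0.293, 0.009, -0.538], [0.188, 0.637, 0.747, -0.131], [-0.224, -0.713, 0.664, -0.94], [0.0, 0.0, 0.0, 1.0]]}
top {'img': 0, 'camera_matrix': [[348.339, 0.0, 255.273], [0.0, 348.339, 190.415], [0.0, 0.0, 1.0]], 'camera_from_world': [[0.013, -1.0, -0.019, -0.077], [0.99, 0.01, 0.14, -0.572], [-0.139, -0.021, 0.99, -1.011], [0.0, 0.0, 0.0, 1.0]]}
```

```bash
python3 - <<'E'
import cv2
for n in("side","top"):
    cv2.imwrite(f"pics/{n}1b.png",cv2.resize(cv2.imread(f"pics/{n}1.png"),(800,600),interpolation=cv2.INTER_CUBIC))
E
```

```text
(no output)
```

View pics/top1b.png

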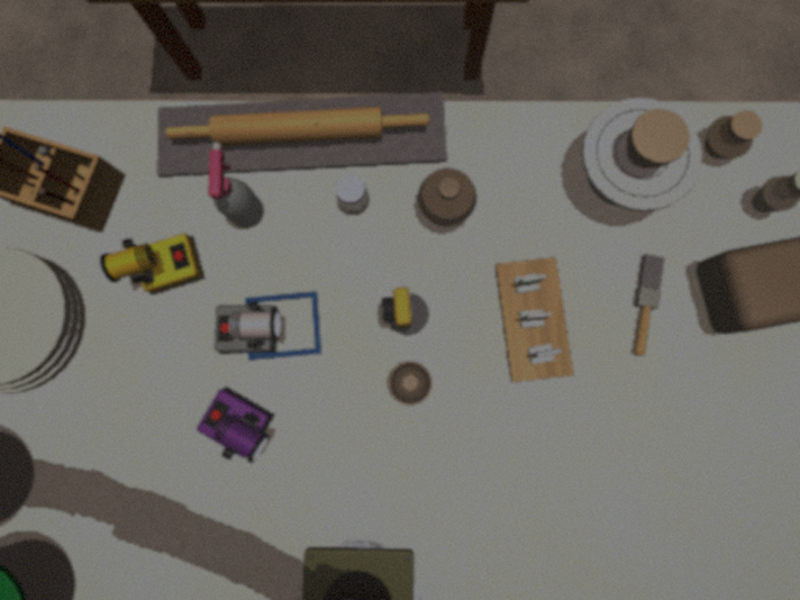

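View pics/side1b.png

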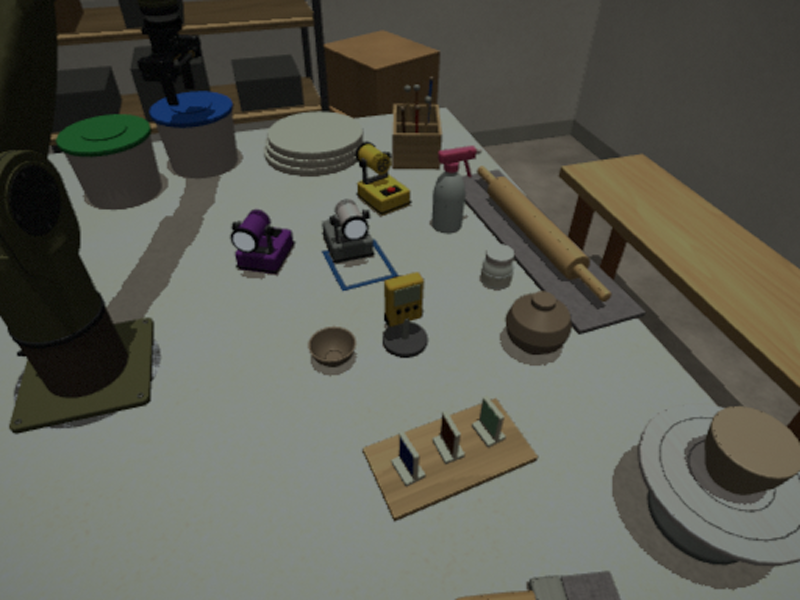

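Top view (800x600): the grey lamp is at (250,328) facing right (-y), the tape at (285,325), the meter at (403,310), and the board with 3 tiles at (530,283), (535,318) and (543,353). In the side view, green is the far tile at (490,422), then brown and blue, with blue nearest the robot.

```bash
cat > h.py <<'E'
import numpy as np,cv2
from scipy.optimize import least_squares
def load(n,i=1): return dict(np.load(f"pics/{n}{i}.npz"))
def proj(d,P):
    P=np.atleast_2d(P);T=d["camera_from_world"];c=P@T[:3,:3].T+T[:3,3]
    c=c*[1,-1,-1];u=c@d["camera_matrix"].T;return u[:,:2]/u[:,2:]
def unproj(d,uv,z):
    uv=np.atleast_2d(uv);T=d["camera_from_world"];R=T[:3,:3];o=-R.T@T[:3,3]
    v=np.c_[uv,np.ones(len(uv))]@np.linalg.inv(d["camera_matrix"]).T*[1,-1,-1];v=v@R
    return o+v*((z-o[2])/v[:,2])[:,None]
def pose(p,L):
    c,s=np.cos(p[2]),np.sin(p[2]);L=np.atleast_2d(L);x=L.astype(float).copy()
    x[:,0]=p[0]+c*L[:,0]-s*L[:,1];x[:,1]=p[1]+s*L[:,0]+c*L[:,1];return x
def rect(d,x0,x1,y0,y1,z,s=3): # bench-plane picture, up = +x, left = +y, s px/mm*... px per mm
    W=int((y1-y0)*1000*s);H=int((x1-x0)*1000*s)
    w=np.array([[x1,y1,z],[x1,y0,z],[x0,y0,z],[x0,y1,z]])
    M=cv2.getPerspectiveTransform(proj(d,w).astype(np.float32),np.float32([[0,0],[W,0],[W,H],[0,H]]))
    return cv2.warpPerspective(d["img"][:,:,::-1],M,(W,H),flags=cv2.INTER_CUBIC)
E
python3 - <<'E'
from h import *
P=[]
for n in("top","side"):
    d=load(n);hsv=cv2.cvtColor(d["img"],cv2.COLOR_RGB2HSV)
    m=cv2.inRange(hsv,(100,90,40),(125,255,255));v,u=np.nonzero(m)
    w=unproj(d,np.c_[u,v].astype(float),0)
    k=(w[:,0]>.35)&(w[:,0]<.65)&(w[:,1]<.35)&(w[:,1]>.0);w=w[k];print(n,len(w),w.min(0),w.max(0));P.append(w)
def fit(Q,p0):
    def f(p):
        c,s=np.cos(p[2]),np.sin(p[2]);a=Q[:,:2]-p[:2];x=a@[c,s];y=a@[-s,c]
        q=np.abs(np.c_[x,y])-[.067,.057]
        o=np.maximum(q,0);return np.hypot(*o.T)+np.minimum(q.max(1),0)
    r=least_squares(f,p0,loss="soft_l1",f_scale=.004);return r.x,np.abs(f(r.x)).mean()
for Q in P+[np.vstack(P)]:
    p,e=fit(Q,[.46,.13,-1.57]);print("spot",p.round(4),e.round(4),"meter",(p[:2]+.14*np.array([np.cos(p[2]),np.sin(p[2])])).round(4))
t=load("top")
a=rect(t,.36,.58,-.06,.32,0,2);b=rect(t,.36,.56,-.36,-.16,.06,2)
s=load("side");c=cv2.resize(s["img"][240:330,225:350,::-1],None,fx=2.8,fy=2.8,interpolation=cv2.INTER_CUBIC)
im=np.zeros((600,800,3),np.uint8);im[:a.shape[0][0] if 0 else a.shape[0],:760][:, :a.shape[1]]=a[:600]
im=np.zeros((860,800,3),np.uint8);im[:a.shape[0],:a.shape[1]]=a;im[450:450+b.shape[0],:b.shape[1]]=b;im[450:450+c.shape[0],420:420+c.shape[1]]=c
cv2.imwrite("pics/c1.png",cv2.resize(im,(558,600),interpolation=cv2.INTER_AREA))
E
```

```text
top 284 [0.45481093 0.08798048 0.        ] [0.58753591 0.23653395 0.        ]
side 201 [ 4.54918559e-01  8.48265325e-02 -1.11022302e-16] [5.86663796e-01 2.30653341e-01 1.11022302e-16]
spot [ 0.5279  0.1554 -3.0717] 0.007 meter [0.3882 0.1456]
spot [ 0.5272  0.1527 -3.0619] 0.0067 meter [0.3877 0.1415]
spot [ 0.5277  0.1543 -3.0591] 0.007 meter [0.3881 0.1428]
```

View pics/c1.png

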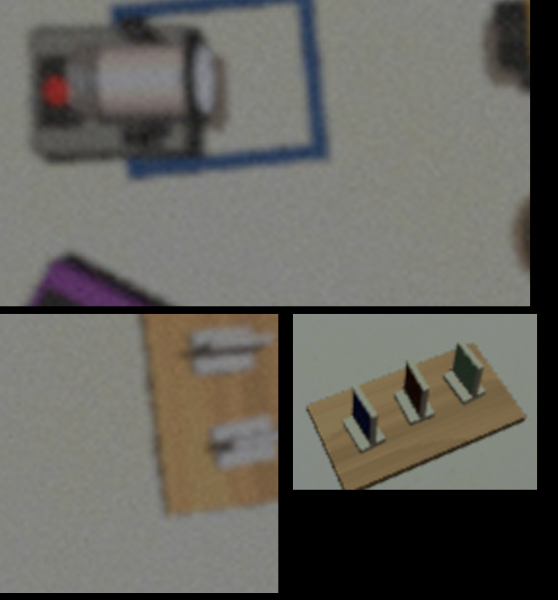

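Crop: the lamp is about 2° skewed and about 80 mm short of the tape, and the tiles have light edges with clear outlines. The tape fit fell into the wrong orientation, so I'll refit it with a better start. Edge-model fits will handle the lamp, tile and meter.

```bash
cat >> h.py <<'E'
from scipy.optimize import minimize,differential_evolution
def box(x0,x1,y0,y1,z0,z1):
    c=np.array([[x,y,z] for x in(x0,x1) for y in(y0,y1) for z in(z0,z1)],float)
    return [(c[i],c[j]) for i in range(8) for j in range(i+1,8) if (c[i]!=c[j]).sum()==1]
def ring(x,r,z): 
    a=np.linspace(0,2*np.pi,25);q=np.c_[0*a+x,r*np.cos(a),z+r*np.sin(a)];return list(zip(q[:-1],q[1:]))
def hring(x,y,r,z):
    a=np.linspace(0,2*np.pi,25);q=np.c_[x+r*np.cos(a),y+r*np.sin(a),0*a+z];return list(zip(q[:-1],q[1:]))
def samp(E): return np.vstack([np.linspace(a,b,max(3,int(np.hypot(*(a-b)[:2])*400+abs(a-b)[2]*400))) for a,b in E])*.001
def grad(img):
    g=cv2.GaussianBlur(img,(0,0),1.).astype(np.float32);m=0
    for k in range(3): m=np.maximum(m,np.hypot(cv2.Sobel(g[:,:,k],-1,1,0),cv2.Sobel(g[:,:,k],-1,0,1)))
    return np.minimum(m,120)
def efit(ds,E,p0,dp,z=0):
    # E in mm (list per camera)
    G=[grad(d["img"]) for d in ds];S=[np.vstack([np.linspace(a,b,max(3,int(np.linalg.norm(a-b)/1.5))) for a,b in e])*.001 for e in E]
    def f(p):
        t=0
        for d,g,s in zip(ds,G,S):
            uv=proj(d,pose(p,s)+[0,0,z]).astype(np.float32);t-=cv2.remap(g,uv[None,:,0],uv[None,:,1],cv2.INTER_LINEAR).mean()
        return t
    r=differential_evolution(f,[(a-b,a+b) for a,b in zip(p0,dp)],seed=1,popsize=25,maxiter=120,tol=1e-6);return r.x,r.fun
def draw(d,im,o,s,E,p,z,col):
    for a,b in E:
        q=proj(d,pose(p,np.array([a,b])*.001)+[0,0,z]);q=((q+.5-o)*s).astype(int);cv2.line(im,q[0].tolist(),q[1].tolist(),col,1)
def crop(d,u0,v0,w,h,s): return cv2.resize(d["img"][v0:v0+h,u0:u0+w,::-1].copy(),None,fx=s,fy=s,interpolation=cv2.INTER_CUBIC)
LAMPT=box(-55,55,-45,45,46,46)+ring(80,28,100)
LAMPT=[e for e in LAMPT if not(e[0]==e[1]).all()]
LAMPS=LAMPT+box(55,55,-45,45,0,46)
TILE=lambda t:box(-4,4,-22,22,8,t)+box(-16,16,-22,22,0,8)
def clean(E): return [e for e in E if not(e[0]==e[1]).all()]
TAPE=clean(box(-61,61,-51,51,0,0)+box(-73,73,-63,63,0,0))
METER=clean([(a+[140,0,0],b+[140,0,0]) for a,b in box(87,115,-33,33,142,142)+box(87,87,-33,33,90,142)]+hring(250,0,42,0))
E
cat > fit.py <<'E'
from h import *
t,s=load("top"),load("side")
P=[]
for d in(t,s):
    m=cv2.inRange(cv2.cvtColor(d["img"],cv2.COLOR_RGB2HSV),(100,90,40),(125,255,255));v,u=np.nonzero(m)
    w=unproj(d,np.c_[u,v].astype(float),0);P.append(w[(w[:,0]>.43)&(w[:,0]<.62)&(w[:,1]<.28)&(w[:,1]>.06)])
def fit(Q,p0):
    def f(p):
        c,s=np.cos(p[2]),np.sin(p[2]);a=Q[:,:2]-p[:2];q=np.abs(np.c_[a@[c,s],a@[-s,c]])-[.067,.057]
        return np.hypot(*np.maximum(q,0).T)+np.minimum(q.max(1),0)
    r=least_squares(f,p0,loss="soft_l1",f_scale=.003);return r.x,np.abs(f(r.x)).mean()
for Q in P+[np.vstack(P)]:
    p,e=fit(Q,[.52,.155,-1.50]);print("spot",p.round(4),e.round(4))
spot=p
for ds,nm in(([t],"t"),([s],"s"),([t,s],"ts")):
    M=efit(ds,[METER]*len(ds),spot,[.015,.015,.08]);print("metr",nm,M[0].round(4),round(M[1],1))
    L=efit(ds,[LAMPT if d is t else LAMPS for d in ds],[.511,.235,-1.55],[.03,.03,.2]);print("lamp",nm,L[0].round(4),round(L[1],1))
    for top in(70,74):
        G=efit(ds,[TILE(top)]*len(ds),[.58,-.25,.08],[.04,.04,.25],.012);print("tile",top,nm,G[0].round(4),round(G[1],1))
np.savez("fit.npz",spot=spot,L=L[0],G=G[0])
im=np.zeros((600,800,3),np.uint8)
for d,(u0,v0,w,h,sc),(X,Y) in((t,(130,180,140,56,5.6),(0,0)),(s,(200,125,80,105,2.7),(0,315)),(t,(315,160,55,60,4.6),(225,315)),(s,(285,245,60,60,4.6),(490,315))):
    c=crop(d,u0,v0,w,h,sc)
    o=np.array([u0,v0])
    draw(d,c,o,sc,TAPE,spot,0,(0,255,255));draw(d,c,o,sc,METER,spot,0,(0,255,255));draw(d,c,o,sc,LAMPS,L[0],0,(0,0,255));draw(d,c,o,sc,TILE(74),G[0],.012,(0,0,255))
    c=c[:600-Y,:800-X];im[Y:Y+c.shape[0],X:X+c.shape[1]]=c
cv2.imwrite("pics/c2.png",im)
E
python3 fit.py
```

```text
spot [ 0.5213  0.1628 -1.4767] 0.0019
spot [ 0.5209  0.1605 -1.4696] 0.0023
spot [ 0.5211  0.1619 -1.4738] 0.0021
metr t [ 0.526   0.1621 -1.4827] -108.6
lamp t [ 0.5101  0.2217 -1.5604] -96.4
tile 70 t [ 0.6018 -0.2818  0.1689] -76.4
tile 74 t [ 0.6021 -0.2818  0.1689] -76.4
metr s [ 0.5361  0.1584 -1.5313] -100.5
lamp s [ 0.5056  0.2231 -1.5943] -99.9
tile 70 s [ 0.62  -0.29   0.074] -68.0
tile 74 s [ 0.62   -0.29    0.0739] -66.3
metr ts [ 0.5314  0.162  -1.5086] -206.8
lamp ts [ 0.5101  0.2221 -1.5598] -191.7
tile 70 ts [ 0.54   -0.29   -0.0492] -126.7
tile 74 ts [ 0.5946 -0.2838  0.1249] -123.4
```

View pics/c2.png

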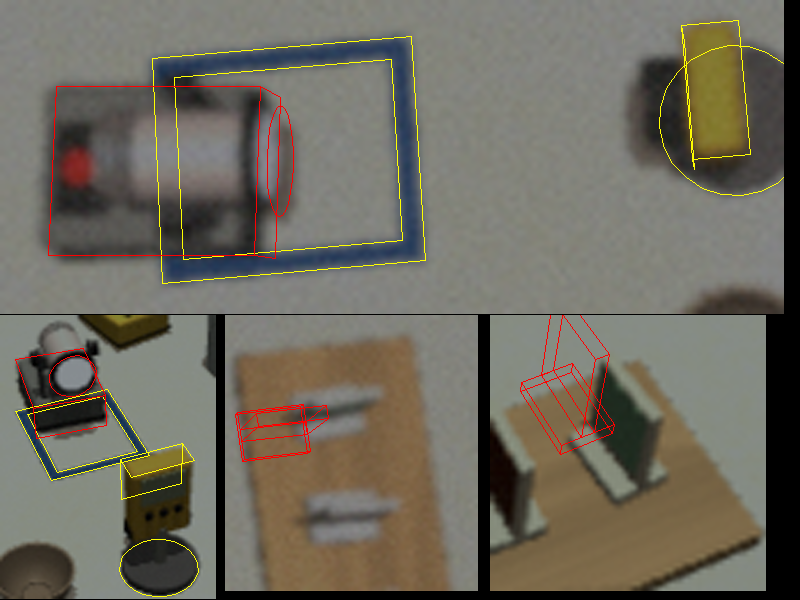

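The tape and meter overlay fits well. The lamp is close, about 61 mm short. The tile fit searched the wrong area: the foot is at about top px (340,181). I'll refit there.

```bash
cat > fit2.py <<'E'
from h import *
t,s=load("top"),load("side")
c=unproj(t,[340,181],.02)[0];print(c)
V=lambda top:[e for e in TILE(top)]
for ds,nm in(([t],"t"),([s],"s"),([t,s],"ts")):
    for top in(70,74):
        G=efit(ds,[TILE(top)]*len(ds),[c[0],c[1],.08],[.012,.012,.2],.012);print("tile",top,nm,G[0].round(4),round(G[1],1))
# side only, free z too
np.savez("fit2.npz",G=G[0])
im=np.zeros((500,800,3),np.uint8)
for d,(u0,v0,w,h,sc),X in((t,(315,165,50,60,8),0),(s,(295,250,50,60,8),400)):
    k=crop(d,u0,v0,w,h,sc);draw(d,k,np.array([u0,v0]),sc,TILE(74),G[0],.012,(0,0,255))
    im[:k.shape[0],X:X+k.shape[1]]=k
cv2.imwrite("pics/c3.png",im)
E
python3 fit2.py
```

```text
[ 0.60736363 -0.32952872  0.02      ]
tile 70 t [ 0.6086 -0.321   0.1976] -96.4
tile 74 t [ 0.6085 -0.3208  0.1975] -95.8
tile 70 s [ 0.6055 -0.3228  0.2776] -91.9
tile 74 s [ 0.6055 -0.3228  0.2794] -89.4
tile 70 ts [ 0.6078 -0.3202  0.2796] -184.0
tile 74 ts [ 0.6079 -0.3201  0.2797] -182.3
```

View pics/c3.png

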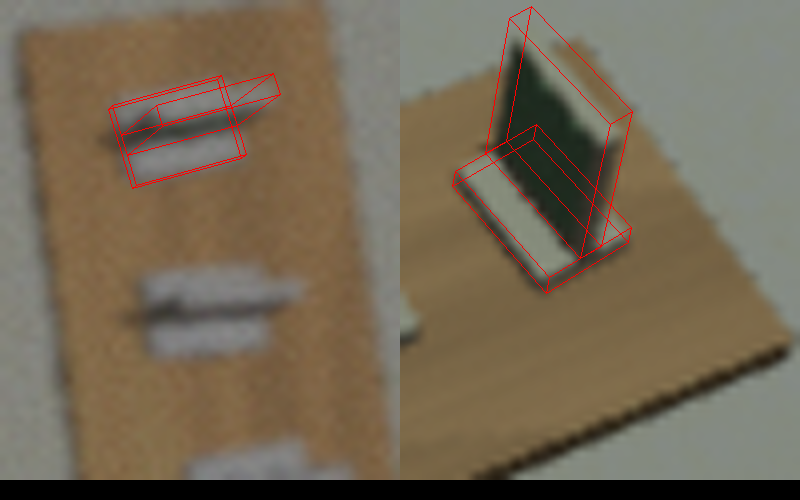

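```bash
python3 - <<'E'
from h import *
t=load("top");k=512/800
q=lambda n,pts,z: print(n,(unproj(t,np.array(pts,float)*k,z)[:,:2]).round(3).tolist())
q("yellow housing corners z46",[(150,292),(202,276),(190,235),(145,245)],.046)
q("yellow head z100",[(103,250),(103,278),(150,262)],.1)
q("purple housing z46",[(228,390),(272,412),(198,425)],.046)
q("purple head",[(270,440),(225,455),(265,460)],.1)
q("spray head z180",[(215,150),(218,195)],.18);q("spray base",[(240,225)],.0)
q("board",[(497,263),(555,258),(573,374),(512,381)],.012)
q("vase",[(447,200)],.05);q("bowl",[(410,383)],.02)
E
```

```text
yellow housing corners z46 [[0.578, 0.412], [0.61, 0.312], [0.692, 0.341], [0.671, 0.429]]
yellow head z100 [[0.648, 0.48], [0.595, 0.475], [0.626, 0.39]]
purple housing z46 [[0.393, 0.249], [0.353, 0.164], [0.328, 0.302]]
purple head [[0.309, 0.152], [0.282, 0.23], [0.275, 0.159]]
spray head z180 [[0.81, 0.251], [0.729, 0.241]]
spray base [[0.726, 0.259]]
board [[0.648, -0.264], [0.659, -0.379], [0.431, -0.408], [0.416, -0.29]]
vase [[0.765, -0.162]]
bowl [[0.41, -0.093]]
```

```bash
python3 -m pendant '[[0.1,[-46,-20,0],[0,0,0]],[0.1,[-46,-20,0],[0,0,0]],[0.1,[-46,-20,0],[0,0,0]],[0.1,[-46,-20,0],[0,0,0]],[0.1,[-46,-20,0],[0,0,0]],[0.1,[-46,-20,0],[0,0,0]],[0.1,[-46,-20,0],[0,0,0]],[0.1,[-45,-20,0],[0,0,0]]]'
python3 -m pendant '[[0.1,[0,0,0],[0,0,9.2]],[0.1,[0,0,0],[0,0,9.2]],[0.1,[0,0,0],[0,0,9.2]],[0.1,[0,0,0],[0,0,9.2]],[0.1,[0,0,0],[0,0,9.2]],[0.1,[0,0,0],[0,0,9.2]],[0.1,[0,0,0],[0,0,9.3]],[0.1,[0,0,0],[0,0,0]]]'
cat > st.py <<'E'
from plant import r
import numpy as np,sys
from scipy.spatial.transform import Rotation as R
# remaining shift (tool axes, mm) and yaw to a target x y z yaw_of_tool_y(deg)
s=r.get_state();p=np.array(s["tool_pos"]);M=R.from_quat(s["eef_rot"]).as_matrix()
print("t",round(s["clock"],2),"pos",p.round(4),"ty",np.degrees(np.arctan2(M[1,1],M[0,1])).round(2),"tilt",M[:,2].round(3),"F",np.round(s["contact_force"],1),"open mm",round(s["opening"]*88,1),"ff",round(s["finger_force"],1))
if len(sys.argv)>1:
    t=np.array([float(a) for a in sys.argv[1:5]]);print("shift mm",((t[:3]-p)@M*1000).round(1),"turn z",-round((t[3]-np.degrees(np.arctan2(M[1,1],M[0,1]))+180)%360-180,2))
E
python3 st.py .5038 .3089 .012 5.56
```

```text
clock: 1.1
tool_pos: [0.5057, 0.3087, 0.2384]
eef_rot: [0.175, 0.985, -0.0, -0.0]
contact_force: [0.8, -0.3, 0.5]
opening: 0.45
finger_force: 0.0
clock: 2.1
tool_pos: [0.5044, 0.3101, 0.2384]
eef_rot: [0.673, 0.74, -0.0, 0.0]
contact_force: [-0.1, 0.3, 0.4]
opening: 0.449
finger_force: 0.0
t 2.1 pos [0.5044 0.3101 0.2384] ty 5.46 tilt [-0.    -0.001 -1.   ] F [-0.1  0.3  0.4] open mm 39.5 ff 0.0
shift mm [ -0.9  -0.6 226.4] turn z -0.1
```

```bash
python3 -m pendant '[[0.1,[0,0,40],[0,0,0]],[0.1,[0,0,40],[0,0,0]],[0.1,[0,0,40],[0,0,0]],[0.1,[0,0,40],[0,0,0]],[0.1,[0,0,30],[0,0,0]],[0.1,[0,0,20],[0,0,0]],[0.1,[0,0,15],[0,0,0]],[0.1,[0,0,0],[0,0,0]]]' >/dev/null
python3 -m pendant '[[0.1,[-6,0,0],[0,0,0]],[0.1,[-6,0,0],[0,0,0]],[0.1,[-4,0,0],[0,0,0]],[0.1,[-2,0,0],[0,0,0]],[0.1,[0,0,0],[0,0,0]]]'
python3 st.py .5038 .3089 .012 5.56
python3 -m pendant '[[0.1,[-3,0,0],[0,0,0]],[0.1,[-3,0,0],[0,0,0]],[0.1,[-3,0,0],[0,0,0]],[0.1,[-3,0,0],[0,0,0]],[0.1,[-3,0,0],[0,0,0]]]'
python3 st.py
```

```text
clock: 3.72
tool_pos: [0.5064, 0.2944, 0.0145]
eef_rot: [0.673, 0.74, 0.002, -0.001]
contact_force: [-1.6, 5.7, 3.8]
opening: 0.45
finger_force: 2.5
t 3.73 pos [0.5064 0.2944 0.0145] ty 5.4 tilt [ 0.001  0.003 -1.   ] F [-1.6  5.7  3.8] open mm 39.6 ff 2.5
shift mm [14.7 -1.2  2.6] turn z -0.16
clock: 4.35
tool_pos: [0.5082, 0.2791, 0.0142]
eef_rot: [0.673, 0.74, 0.002, -0.0]
contact_force: [-0.0, 4.9, 1.6]
opening: 0.453
finger_force: 2.5
t 4.35 pos [0.5082 0.2791 0.0142] ty 5.44 tilt [ 0.001  0.003 -1.   ] F [-0.   4.9  1.6] open mm 39.8 ff 2.5
```

```bash
python3 -m pendant '[[0.1,[-5,0.4,0],[0,0,0]],[0.1,[-5,0.4,0],[0,0,0]],[0.1,[-5,0.4,0],[0,0,0]],[0.1,[-5,0.4,0],[0,0,0]],[0.1,[-5,0.4,0],[0,0,0]],[0.1,[-4,0.4,0],[0,0,0]],[0.1,[-2,0.2,0],[0,0,0]],[0.1,[0,0,0],[0,0,0]]]'
python3 st.py
cat > look.py <<'E'
from h import *
from plant import cams
import sys
i=sys.argv[1]
for n in("top","side"): np.savez(f"pics/{n}{i}.npz",**cams.snapshot(n))
t,s=load("top",i),load("side",i);sp=np.load("fit.npz")["spot"]
g=np.array([float(a) for a in sys.argv[2:5]]) # guess in spot frame mm, rad
p0=pose(sp,[g[0]/1e3,g[1]/1e3,0])[0];p0[2]=sp[2]+g[2]
def rel(p):
    c,q=np.cos(sp[2]),np.sin(sp[2]);a=p[:2]-sp[:2];return np.round([1e3*(a@[c,q]),1e3*(a@[-q,c]),p[2]-sp[2]],3)
for ds,nm in(([t],"t"),([s],"s"),([t,s],"ts")):
    L=efit(ds,[LAMPT if d is t else LAMPS for d in ds],p0,[.015,.015,.12]);print(nm,rel(L[0]),round(L[1],1))
im=np.zeros((600,800,3),np.uint8)
for d,(u0,v0,w,h,sc),X in((t,(135,170,90,75,4.4),0),(s,(195,120,80,75,5),400)):
    k=crop(d,u0,v0,w,h,sc);o=np.array([u0,v0]);draw(d,k,o,sc,LAMPS,L[0],0,(0,0,255));draw(d,k,o,sc,TAPE,sp,0,(0,255,255));im[:k.shape[0],X:X+k.shape[1]]=k[:,:800-X]
cv2.imwrite(f"pics/look{i}.png",im[:400])
E
python3 look.py 2 -25 0 0
```

```text
clock: 5.35
tool_pos: [0.5137, 0.2479, 0.0142]
eef_rot: [0.673, 0.74, 0.001, -0.0]
contact_force: [-1.2, 4.6, 3.8]
opening: 0.45
finger_force: 2.4
t 5.35 pos [0.5137 0.2479 0.0142] ty 5.41 tilt [ 0.001  0.002 -1.   ] F [-1.2  4.6  3.8] open mm 39.6 ff 2.4
t [-8.97   9.882  0.017] -93.5
s [-15.617   3.493  -0.081] -96.3
ts [-9.482  4.594 -0.12 ] -182.2
```

View pics/look2.png

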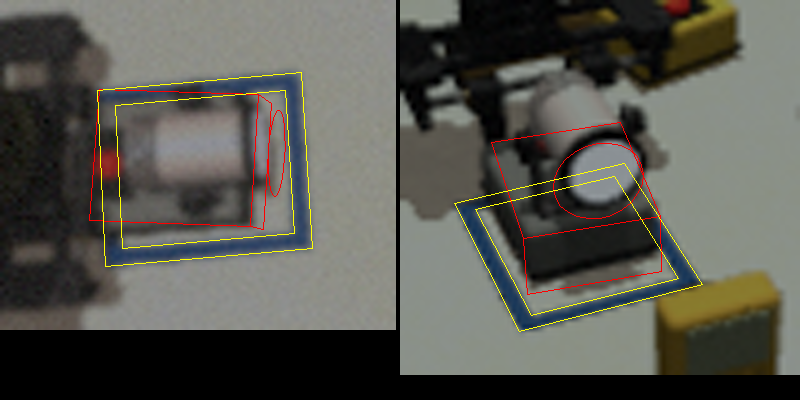

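The view shows the lamp square with the tape but laterally toward the upper (+x) side and still short. The edge fit is fooled by the tape, so I'll use hand-picked points: side front-bottom corners at crop (535,283) and (665,250), and the lens at (603,177).

```bash
cat > man.py <<'E'
from h import *
sp=np.load("fit.npz")["spot"]
def rel(w):
    c,q=np.cos(sp[2]),np.sin(sp[2]);a=w[:,:2]-sp[:2];return (1e3*np.c_[a@[c,q],a@[-q,c]]).round(1).tolist()
def go(i,S0,S46,T46,TL,SL,to=(135,170,4.4),so=(195,120,5,400)):
    t,s=load("top",i),load("side",i)
    f=lambda P:np.array([so[0],so[1]])+(np.array(P,float)-[so[3],0])/so[2]-.5
    g=lambda P:np.array([to[0],to[1]])+np.array(P,float)/to[2]-.5
    print("side front bottom (55,+-45)",rel(unproj(s,f(S0),0)));print("side front top",rel(unproj(s,f(S46),.046)));print("side lens centre(80,0)",rel(unproj(s,f(SL),.1)))
    print("top z46",rel(unproj(t,g(T46),.046)));print("top lens",rel(unproj(t,g(TL),.1)))
E
python3 - <<'E'
from man import *
go(2,[(535,283),(665,250)],[(525,238),(655,205)],[(252,222),(243,95),(150,232)],[(270,158)],[(603,176)])
# magnified unadorned views
t,s=load("top",2),load("side",2)
im=np.zeros((560,800,3),np.uint8)
a=crop(t,155,185,50,45,8);b=crop(s,212,140,50,50,8);im[:360,:400]=a;im[:400,400:]=b
cv2.imwrite("pics/z2.png",cv2.convertScaleAbs(im[:400],alpha=1.6))
E
```

```text
side front bottom (55,+-45) [[30.4, -38.5], [30.0, 53.5]]
side front top [[39.3, -45.4], [37.8, 43.7]]
side lens centre(80,0) [[65.6, -0.7]]
top z46 [[40.7, -43.8], [39.6, 43.2], [-28.6, -44.7]]
top lens [[65.3, -7.7]]
```

View pics/z2.png

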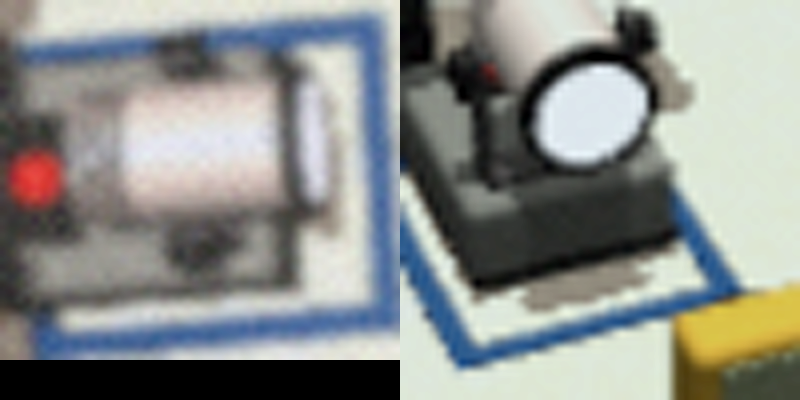

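Front top edge is at +39.5 mm and the lens at +65.5 mm, so the lamp origin is about 15 mm short. Lateral offset is about 0 and yaw about 0. Push 15 mm straight.

```bash
python3 -m pendant '[[0.1,[-3,0,0],[0,0,0]],[0.1,[-3,0,0],[0,0,0]],[0.1,[-3,0,0],[0,0,0]],[0.1,[-2,0,0],[0,0,0]],[0.1,[-2,0,0],[0,0,0]],[0.1,[-1,0,0],[0,0,0]],[0.1,[-1,0,0],[0,0,0]],[0.1,[0,0,0],[0,0,0]]]'
python3 -m pendant '[[0.1,[6,0,0],[0,0,0]],[0.1,[14,0,0],[0,0,0]],[-1,[5,0,-45],[0,0,0]],[-1,[0,0,-55],[0,0,0]],[-1,[0,0,-55],[0,0,0]],[-1,[0,0,-45],[0,0,0]],[-1,[0,0,-20],[0,0,0]],[-1,[0,0,0],[0,0,0]]]'
python3 -m pendant '[[-1,[40,0,0],[0,0,0]],[-1,[50,0,0],[0,0,0]],[-1,[50,0,0],[0,0,0]],[-1,[0,0,0],[0,0,0]]]' | grep tool_pos
python3 - <<'E'
from h import *
from plant import cams
for n in("top","side"): np.savez(f"pics/{n}3.npz",**cams.snapshot(n))
t,s=load("top",3),load("side",3);sp=np.load("fit.npz")["spot"]
im=np.zeros((480,800,3),np.uint8)
a=crop(t,150,180,60,50,6.6);b=crop(s,208,138,60,60,6.6);o=np.array
k=clean(box(-55,55,-45,45,46,46)+ring(80,28,100)+box(-61,61,-51,51,0,0))
draw(t,a,o([150,180]),6.6,k,sp,0,(0,0,255));draw(s,b,o([208,138]),6.6,k,sp,0,(0,0,255))
im[:a.shape[0],:396]=a;im[:b.shape[0],400:796]=b;cv2.imwrite("pics/z3.png",cv2.convertScaleAbs(im[:400],alpha=1.6))
E
```

```text
clock: 6.45
tool_pos: [0.5153, 0.2331, 0.0141]
eef_rot: [0.673, 0.74, 0.001, -0.0]
contact_force: [-0.3, 5.4, 4.2]
opening: 0.451
finger_force: 2.8
clock: 7.45
tool_pos: [0.5129, 0.2571, 0.2349]
eef_rot: [0.673, 0.739, 0.001, 0.001]
contact_force: [-0.1, 0.4, -0.3]
opening: 0.994
finger_force: 0.0
tool_pos: [0.4958, 0.4013, 0.2311]
```

View pics/z3.png

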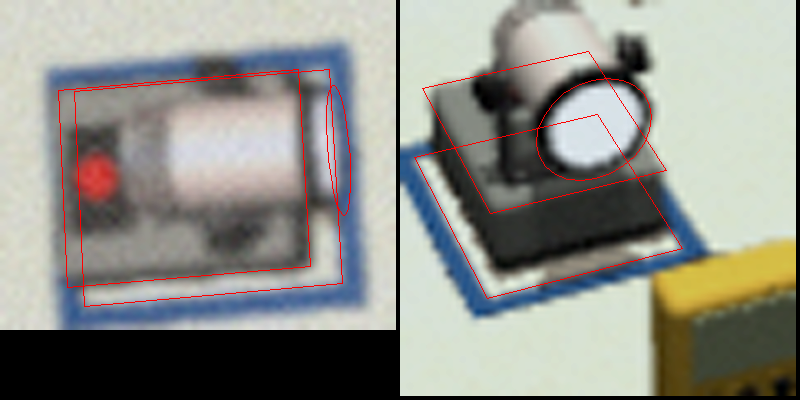

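```bash
cat > f3.py <<'E'
from h import *
import sys
i=sys.argv[1];t,s=load("top",i),load("side",i);sp=np.load("fit.npz")["spot"]
def rel(p):
    c,q=np.cos(sp[2]),np.sin(sp[2]);a=p[:2]-sp[:2];return np.round([1e3*(a@[c,q]),1e3*(a@[-q,c]),p[2]-sp[2]],3)
for d in(t,s):
    m=cv2.inRange(cv2.cvtColor(d["img"],cv2.COLOR_RGB2HSV),(95,60,40),(130,255,255));m=cv2.dilate(m,np.ones((3,3)))
    w=d["img"].copy();w[m>0]=np.median(d["img"][195:215,225:240] if d is t else d["img"][190:210,150:170],(0,1));d["img"]=w
H=clean(box(-55,55,-45,45,46,46));F=clean(box(55,55,-45,45,0,46));Rg=ring(80,28,100)
SL=clean(box(-55,55,45,45,0,46))
p0=sp.copy()
for nm,ds,E in(("top housing",[t],[H]),("side housing",[s],[H+F]),("both housing",[t,s],[H,H+F]),("both all",[t,s],[H+Rg,H+F+Rg])):
    L=efit(ds,E,p0,[.012,.012,.12]);print(nm,rel(L[0]),round(L[1],1))
# bright lens disc centroid
for n,d,(u0,v0,w,h) in(("top",t,(150,180,60,50)),("side",s,(225,140,25,30))):
    pass
print("lamp model pred lens px side",proj(s,pose(sp,[.08,0,.1])).round(1),"top",proj(t,pose(sp,[.08,0,.1])).round(1))
g=cv2.cvtColor(load("side",i)["img"],cv2.COLOR_RGB2GRAY)[145:168,228:250];b=(g>g.max()*.8);n,l,st,ce=cv2.connectedComponentsWithStats(b.astype(np.uint8));k=1+st[1:,4].argmax();c=ce[k]+[228,145];print("side disc px",c,st[k],rel(np.r_[unproj(s,c,.1)[0][:2],sp[2]]))
E
python3 f3.py 3
```

```text
top housing [ 5.27 -1.9  -0.02] -107.1
side housing [-0.307  2.973 -0.114] -94.8
both housing [-1.857 -1.417  0.002] -197.5
both all [-4.921 -1.109 -0.006] -194.2
lamp model pred lens px side [[237.  157.3]] top [[200.9 202.3]]
side disc px [237.17094017 156.38461538] [  3   6  13  12 117] [76.045  2.157  0.   ]
```

Best estimate is 3 mm short, 1 mm lateral and yaw about 0. I'll do one small 3 mm finishing push.

```bash
python3 -m pendant '[[0.1,[-45,0,0],[0,0,0]],[0.1,[-50,0,0],[0,0,0]],[0.1,[-45,0,0],[0,0,0]],[0.1,[0,0,60],[0,0,0]],[0.1,[0,0,60],[0,0,0]],[0.1,[0,0,55],[0,0,0]],[0.1,[0,0,30],[0,0,0]],[0.1,[0,0,15],[0,0,0]]]'>/dev/null
python3 -m pendant '[[0.1,[0,0,0],[0,0,0]],[0.1,[-8,0,0],[0,0,0]],[0.1,[-6,0,0],[0,0,0]],[0.1,[0,0,0],[0,0,0]]]'
python3 st.py .5153 .2331 .0141 5.46; python3 st.py .5156 .2301 .0141 5.46
```

```text
clock: 9.55
tool_pos: [0.5144, 0.2416, 0.0146]
eef_rot: [0.674, 0.739, 0.0, 0.001]
contact_force: [-0.5, 0.1, 0.3]
opening: 0.45
finger_force: 0.0
t 9.55 pos [0.5144 0.2416 0.0146] ty 5.26 tilt [ 0.001 -0.    -1.   ] F [-0.5  0.1  0.3] open mm 39.6 ff 0.0
shift mm [-8.6  0.1  0.5] turn z -0.2
t 9.55 pos [0.5144 0.2416 0.0146] ty 5.26 tilt [ 0.001 -0.    -1.   ] F [-0.5  0.1  0.3] open mm 39.6 ff 0.0
shift mm [-11.6   0.2   0.5] turn z -0.2
```

```bash
python3 -m pendant '[[0.1,[-4,0,0],[0,0,0]],[0.1,[-3,0,0],[0,0,0]],[0.1,[-2,0,0],[0,0,0]],[0.1,[-2,0,0],[0,0,0]],[0.1,[-1,0,0],[0,0,0]],[0.1,[0,0,0],[0,0,0]]]'
python3 -m pendant '[[0.1,[6,0,0],[0,0,0]],[0.1,[14,0,0],[0,0,0]],[-1,[5,0,-45],[0,0,0]],[-1,[0,0,-55],[0,0,0]],[-1,[0,0,-55],[0,0,0]],[-1,[0,0,-55],[0,0,0]],[-1,[0,0,-20],[0,0,0]],[-1,[0,0,0],[0,0,0]]]' >/dev/null
python3 -m pendant '[[-1,[-45,0,0],[0,0,0]],[-1,[-55,0,0],[0,0,0]],[-1,[-58,5,0],[0,0,0]],[-1,[-58,5,0],[0,0,0]],[-1,[-58,5,0],[0,0,0]],[-1,[-58,5,0],[0,0,0]],[-1,[-58,5,0],[0,0,0]],[-1,[-58,5,0],[0,0,0]]]' >/dev/null
python3 -m pendant '[[-1,[-58,5,0],[0,0,0]],[-1,[-45,5,0],[0,0,0]],[-1,[0,0,0],[0,0,0]]]' 
python3 st.py .607 -.321 .24 -77.4
python3 - <<'E'
from h import *
from plant import cams
for n in("top","side"): np.savez(f"pics/{n}4.npz",**cams.snapshot(n))
E
python3 f3.py 4
```

```text
clock: 10.3
tool_pos: [0.5147, 0.2317, 0.0137]
eef_rot: [0.673, 0.74, 0.001, -0.0]
contact_force: [0.3, 3.1, -1.1]
opening: 0.449
finger_force: 1.8
clock: 12.68
tool_pos: [0.6018, -0.2942, 0.241]
eef_rot: [0.676, 0.737, -0.002, -0.001]
contact_force: [-0.6, -0.1, 0.9]
opening: 1.0
finger_force: 0.0
t 12.68 pos [ 0.6018 -0.2942  0.241 ] ty 4.96 tilt [-0.004 -0.002 -1.   ] F [-0.6 -0.1  0.9] open mm 88.0 ff 0.0
shift mm [-27.2   2.9   1. ] turn z 82.36
top housing [ 6.728 -1.761 -0.025] -112.4
side housing [ 1.64   2.902 -0.092] -97.3
both housing [-0.163 -0.754  0.013] -204.6
both all [-4.812e+00 -9.100e-01 -3.000e-03] -201.4
lamp model pred lens px side [[237.  157.3]] top [[200.9 202.3]]
side disc px [237.48333333 156.60833333] [  3   6  14  12 120] [77.468  2.639  0.   ]
```

```bash
python3 -m pendant '[[-1,[-27,3,0],[0,0,5]],[-1,[0,0,0],[0,0,10.5]],[-1,[0,0,0],[0,0,10.5]],[-1,[0,0,0],[0,0,10.5]],[-1,[0,0,0],[0,0,10.5]],[-1,[0,0,0],[0,0,10.5]],[-1,[0,0,0],[0,0,10.5]],[-1,[0,0,0],[0,0,10.5]]]'>/dev/null
python3 -m pendant '[[-1,[0,0,0],[0,0,4.5]],[-1,[0,0,0],[0,0,0]]]'
python3 st.py .607 -.321 .036 -78
```

```text
clock: 14.02
tool_pos: [0.6094, -0.313, 0.2428]
eef_rot: [0.994, 0.109, -0.001, -0.001]
contact_force: [0.4, 0.1, 0.7]
opening: 0.999
finger_force: 0.0
t 14.03 pos [ 0.6094 -0.313   0.2428] ty -77.45 tilt [-0.001  0.002 -1.   ] F [0.4 0.1 0.7] open mm 87.9 ff 0.0
shift mm [ -3.9   7.7 206.7] turn z 0.55
```

```bash
python3 -m pendant '[[-1,[-4,7.5,20],[0,0,0.5]],[-1,[0,0,45],[0,0,0]],[-1,[0,0,50],[0,0,0]],[-1,[0,0,40],[0,0,0]],[-1,[0,0,25],[0,0,0]],[-1,[0,0,16],[0,0,0]],[-1,[0,0,10],[0,0,0]],[-1,[0,0,0],[0,0,0]]]'>/dev/null
python3 st.py .607 -.321 .036 -78
python3 -m pendant '[[0.0,[0,0,0],[0,0,0]],[0.2,[0,0,0],[0,0,0]],[0.4,[0,0,0],[0,0,0]],[0.6,[0,0,0],[0,0,0]],[0.6,[0,0,0],[0,0,0]],[0.6,[0,0,0],[0,0,0]]]' 20
python3 st.py .607 -.321 .036 -78
```

```text
t 15.03 pos [ 0.6066 -0.3241  0.0373] ty -78.15 tilt [-0.  0. -1.] F [ 0.1 -0.  -0.4] open mm 87.9 ff 0.0
shift mm [ 1.  -2.9  1.3] turn z -0.15
clock: 15.78
tool_pos: [0.6069, -0.3238, 0.0378]
eef_rot: [0.995, 0.103, 0.0, -0.0]
contact_force: [-1.1, 1.1, 1.4]
opening: 0.495
finger_force: 20.0
t 15.78 pos [ 0.6069 -0.3238  0.0378] ty -78.15 tilt [ 0.  0. -1.] F [-1.1  1.1  1.4] open mm 43.6 ff 20.0
shift mm [ 0.7 -2.7  1.8] turn z -0.15
```

```bash
python3 -m pendant '[[0.6,[0,0,-5],[0,0,0]],[0.6,[0,0,-15],[0,0,0]],[0.6,[0,0,-30],[0,0,0]],[0.6,[0,0,-40],[0,0,0]],[0.6,[0,0,-45],[0,0,0]],[0.6,[0,0,-40],[0,0,0]],[0.6,[0,0,-25],[0,0,0]],[0.6,[0,0,-5],[0,0,0]]]'
python3 -m pendant '[[0.6,[0,-15,0],[0,0,0]],[0.6,[0,-30,0],[0,0,-3]],[0.6,[0,0,0],[0,0,-6]],[0.6,[0,0,0],[0,0,-8]],[0.6,[0,0,0],[0,0,-8]],[0.6,[0,0,0],[0,0,-8]],[0.6,[0,0,0],[0,0,-8]],[0.6,[0,0,0],[0,0,-8]]]'>/dev/null
python3 -m pendant '[[0.6,[0,0,0],[0,0,-8]],[0.6,[0,0,0],[0,0,-8]],[0.6,[0,0,0],[0,0,-8]],[0.6,[0,0,0],[0,0,-6]],[0.6,[0,0,0],[0,0,-4.5]],[0.6,[0,0,0],[0,0,0]]]'
python3 st.py .5346 .0226 .0888 5.56
```

```text
clock: 16.77
tool_pos: [0.6076, -0.325, 0.2457]
eef_rot: [0.995, 0.103, 0.002, 0.001]
contact_force: [0.2, 0.3, -0.3]
opening: 0.494
finger_force: 20.0
clock: 18.52
tool_pos: [0.5967, -0.2784, 0.2412]
eef_rot: [0.673, 0.739, -0.0, -0.002]
contact_force: [0.7, -0.1, -0.4]
opening: 0.492
finger_force: 20.0
t 18.52 pos [ 0.5967 -0.2784  0.2412] ty 5.37 tilt [-0.003  0.002 -1.   ] F [ 0.7 -0.1 -0.4] open mm 43.3 ff 20.0
shift mm [305.2 -33.3 153.2] turn z -0.19
```

```bash
python3 -m pendant '[[0.6,[20,-3,0],[0,0,0]],[0.6,[35,-4,0],[0,0,0]],[0.6,[45,-5,0],[0,0,0]],[0.6,[55,-6,0],[0,0,0]],[0.6,[55,-6,0],[0,0,0]],[0.6,[45,-5,0],[0,0,0]],[0.6,[30,-3,0],[0,0,0]],[0.6,[20,-1,0],[0,0,0]]]'>/dev/null
python3 -m pendant '[[0.6,[0,0,0],[0,0,0]],[0.6,[0,0,0],[0,0,0]]]'>/dev/null
python3 st.py .5346 .0226 .0888 5.56
```

```text
t 19.77 pos [0.5361 0.0195 0.2424] ty 5.25 tilt [-0.001 -0.001 -1.   ] F [ 0.8 -0.5 -1.2] open mm 43.8 ff 20.0
shift mm [  3.4  -1.1 153.6] turn z -0.31
```

```bash
python3 -m pendant '[[0.6,[3.5,-1,8],[0,0,-0.3]],[0.6,[0,0,20],[0,0,0]],[0.6,[0,0,30],[0,0,0]],[0.6,[0,0,35],[0,0,0]],[0.6,[0,0,30],[0,0,0]],[0.6,[0,0,18],[0,0,0]],[0.6,[0,0,9],[0,0,0]],[0.6,[0,0,3],[0,0,0]]]'>/dev/null
python3 -m pendant '[[0.6,[0,0,0],[0,0,0]],[0.6,[0,0,0],[0,0,0]]]'>/dev/null
python3 st.py .5346 .0226 .0888 5.56
python3 - <<'E'
from h import *
from plant import cams
for n in("top","side"): np.savez(f"pics/{n}5.npz",**cams.snapshot(n))
t,s=load("top",5),load("side",5);sp=np.load("fit.npz")["spot"]
bm=pose(sp,[.14,0,0])[0];bm[2]=sp[2]
im=np.zeros((600,800,3),np.uint8);o=np.array
a=crop(s,205,120,80,110,5);T=TILE(70)
draw(s,a,o([205,120]),5,T,bm,.063,(0,0,255));draw(s,a,o([205,120]),5,clean(ring(80,28,100)+box(-55,55,-45,45,46,46)),sp,0,(0,255,255))
b=crop(s,205,120,80,110,5)
im[:550,:400]=a;im[:550,400:]=b;cv2.imwrite("pics/z5.png",cv2.convertScaleAbs(im[:550],alpha=1.6))
E
```

```text
t 21.02 pos [0.5355 0.024  0.0904] ty 5.64 tilt [ 0.001  0.    -1.   ] F [-0.7  0.1 -0.8] open mm 43.5 ff 20.0
shift mm [-1.3 -1.   1.6] turn z 0.08
```

View pics/z5.png

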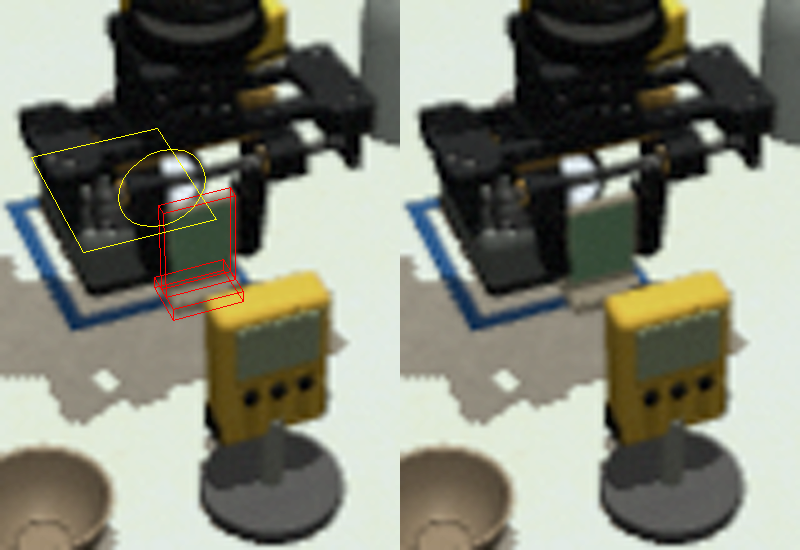

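The tile hangs upright between lens and meter, and the overlay agrees within about 3 mm. The TCP is 1.6 mm high. I'll correct that and check the tile's offset along the beam.

```bash
python3 -m pendant '[[0.6,[-1.3,-1,1.6],[0,0,0]],[0.6,[0,0,0],[0,0,0]],[0.6,[0,0,0],[0,0,0]],[0.6,[0,0,0],[0,0,0]]]'>/dev/null
python3 st.py .5346 .0226 .0888 5.56
python3 - <<'E'
from h import *
from plant import cams
np.savez("pics/side6.npz",**cams.snapshot("side"));s=load("side",6);sp=np.load("fit.npz")["spot"]
bm=pose(sp,[.14,0,0])[0];bm[2]=sp[2]
# green pane face outline (sensor side x=+4): edges of pane face + foot front
E=[(np.array([-4 if 0 else 4,y0,z0],float),np.array([4,y1,z1],float)) for y0,z0,y1,z1 in((-22,70,22,70),(-22,8,22,8))]+clean(box(16,16,-22,22,0,8))
def rel(p):
    c,q=np.cos(sp[2]),np.sin(sp[2]);a=p[:2]-bm[:2];return np.round([1e3*(a@[c,q]),1e3*(a@[-q,c]),p[2]-bm[2]],3)
for top in(70,74):
    E[0][0][2]=E[0][1][2]=top
    L=efit([s],[E],bm,[.01,.01,.1],.063);print(top,rel(L[0]),L[1].round(1))
hsv=cv2.cvtColor(s["img"],cv2.COLOR_RGB2HSV);m=cv2.inRange(hsv,(50,60,30),(85,255,255));m[:150]=0;m[185:]=0;m[:,:230]=0;m[:,258:]=0
v,u=np.nonzero(m);print("green centroid",u.mean(),v.mean(),len(u),"v range",v.min(),v.max(),"pred face centre",proj(s,pose(bm,[.004,0,.1])),"top/bottom",proj(s,pose(bm,np.array([[.004,0,.133],[.004,0,.071]]))))
E
```

```text
t 21.62 pos [0.5341 0.0226 0.0881] ty 5.64 tilt [ 0.  0. -1.] F [-0.2  0.4 -0.5] open mm 43.5 ff 20.0
shift mm [-0.   0.5 -0.7] turn z 0.08
70 [-8.984 10.921  0.068] -101.1
74 [-8.985 10.916  0.046] -101.8
green centroid 244.2721088435374 169.03401360544217 147 v range 162 176 pred face centre [[244.63086023 169.47947804]] top/bottom [[244.49777596 160.35884851]
 [244.74311942 177.17290716]]
```

The green pane centroid (244.3,169.0) px matches the predicted beam middle (244.6,169.5) px, within about 1 mm. Handing in.

```bash
python3 -c "
from plant import r
print(r.finish_job())"
```

```text
the job is handed in; nothing more can be done
None
```

The job is handed in: the lamp was slid into its tape outline (within about 3 mm by camera), and the green tile is held by its side edges upright in mid-beam (pane centre within about 1 mm in the side view), finished at 21.6 s.

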